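# Level the two-pan balance

## Robot

A 7-joint arm with a two-finger parallel gripper is mounted at the origin on the work surface. World frame = base frame: x ahead of the robot, y to its left, z up, the work surface at z = 0. Lengths are in m, angles in degrees, forces in N, time in s.
With the tool pointing down it reaches from about 0.425 to 0.95 m from the base axis. Payload 4.7 kg.
Tool frame: the origin (TCP) lies at the very end of the fingers, on their centre line; the grasp point (between the pads) lies bot.grip_depth behind it (bot.grip_depth is the distance from the TCP to the grasp point, in m); z points along the fingers, y is the direction in which the jaws open and shut (so a half turn about z gives the same grasp; the last joint's range is limited). The gripper opens to 87 mm and grips with 3 to 60 N. Pads are 19 mm wide; open, the fingers measure 117 mm over their backs; the gripper's body (75 mm by 190 mm) begins 51 mm behind the grasp point.
Start: joints at [72.37, 26.849, -2.785, 87.806, 1.381, 65.374, -4.715], TCP at [0.186, -0.649, 0.223] pointing down, gripper open.
Joint ranges: [-148.3, 148.3], [-19.14, 114.17], [-79.39, 73.82], [5.75, 140.21], [-59.74, 239.74], [12.07, 113.84], [-152.46, 152.46]. Speed limits (degrees/s): [147.25, 147.25, 180, 180, 180, 180, 180].

## Interface

Orientations are given as [roll, pitch, yaw] about the fixed x, y, z axes, in that order (R = Rz(yaw) Ry(pitch) Rx(roll)).
In Python, from cell import bot gives the robot as it stands. The module is installed in compiled form; this text tells all that it offers.
- The arm moves only by the tool send_rows, never from a script. Its argument "motion" is text: rows parted by semicolons, each of 7 numbers parted by spaces: the shift along the world's x, y, z in m, then the turn, a rotation vector about the world's x, y, z in rad, then the opening, from 0 (shut) to 1 (fully open). A call has 1 to 10 rows; each row is the pose to reach, as a shift and turn from the pose commanded when the call began; what a row does not reach only later rows make up. A row lasts 1/8 s, in which the tool goes at most 62.5 mm and 10.7 degrees, less where a joint would pass 70% of its speed; a pose out of reach is approached as far as the arm can. A call with a gripper value outside its range is refused whole. The fingers move at their own pace and stop on an object; "newtons" is the grip in N (left out, the last holds). Time passes only in rows, so rows that repeat a pose let the fingers close. It gives the time, the measured TCP pose, the force and the opening at its end, in the units of the state.
- bot.state(): the state, without advancing time (a new reading comes with each control period).
- bot.get_image(name): name is "scene" or "top" or "wrist"; returns a dict with "pixels" (400x640x3 uint8, red, green, blue), "camera_matrix" (3x3 intrinsics, pixels), "rvec" (rotation vector, rad) and "tvec" (3), from world to camera coordinates, as OpenCV has them. Camera axes: x right, y down, z forward; pixel columns grow to the right and rows downward; lengths in m; the calibration is good to about 2 mm. A picture is of the moment at which its call begins. There is no depth.
- bot.sign_off(): hands the job in, once; it reports no verdict.
The state is a dict: "time_s": time; "joints": joint angles; "joint_vel": joint speeds; "joint_efforts": joint torques, N m; "tool_pos": TCP position; "tcp_rot": TCP orientation; "contact_force": force on the tool from outside, world axes, zero at the start; "ft_torque": the same for the moment, N m; "opening": finger opening in m.
Only numpy, scipy, OpenCV 4.12 (cv2) and the standard library are available. Lean on these libraries where they do the work, as an engineer would, in place of code of your own. Each camera call takes 0.05 s, during which the arm holds its last target.

## Task

The balance stands out of level. Take from the pan with the three brass weights the one weight that will bring both pans level, thread it over the post on the other pan and seat it fully down on that pan's floor; the other two weights stay on their pan, and the tins and everything else are left where they stand. The post may stand anywhere along its slot, so feel for it, and be gentle: nothing may press on either pan or the post with more than about 600 g (6 N).

Things in the scene. Friction and masses are not known exactly. Their poses are not given: they have to be found in the camera images.
- weight_pan: Aluminium pan of the balance, 216 x 84 mm, rim 5 mm high; at the start the three brass weights stand on it in a row along its x axis, about 68 mm apart. Origin: centre of its floor (the face things stand on), 75 mm above the bench when level. x runs along its long side, z up. It stays horizontal and only moves up and down, 14 mm either way, opposite to load_pan.
- load_pan: The other pan, same size, 200 mm from weight_pan towards their shared +y; axes parallel to weight_pan's. Origin: centre of its floor. A sealed tin stands on it near x = -60 mm, a post between x = 36 and 56 mm (see slot_end). The balance gives way like a damped spring: pushed down, a pan sinks about 1 mm per 0.52 N until its stop, 14 mm below level.
- slot_end (a point): Inner end of the post's slot in load_pan's floor, at x = +33 mm, y = 0 of that pan. A steel post, 14 mm thick, rising 30 mm above the floor, with a flat square-edged top, stands with its axis anywhere from 3 to 23 mm from this point towards the pan's +x (at y = 0). It is stiff: about 8 N sideways to shift it. Its real position is not given: feel for it or look.
- needle (a joint): Pointer on the round dial between the pans (top 85 mm above the bench). In rad, counter-clockwise from above; 0 = pans level, at the long mark on the +x side. Positive: load_pan is too light and stands high. 0.00151 rad per gram of difference (0.08 rad per mm a pan is off level); moving m grams across changes the difference by 2 m.
- weight_small: Brass flanged weight of 150 g: a disc 40 mm in diameter and 8 mm thick, on it a round hub 26 mm in diameter reaching up to 40 mm above the underside; a plain 16.4 mm hole runs right through from top to bottom. Origin: centre of the underside, z up. Gripped by the hub.
- weight_medium: Brass flanged weight of 210 g: a disc 52 mm in diameter and 8 mm thick, on it a round hub 26 mm in diameter reaching up to 40 mm above the underside; a plain 16.4 mm hole runs right through from top to bottom. Origin: centre of the underside, z up. Gripped by the hub.
- weight_large: Brass flanged weight of 270 g: a disc 62 mm in diameter and 8 mm thick, on it a round hub 26 mm in diameter reaching up to 40 mm above the underside; a plain 16.4 mm hole runs right through from top to bottom. Origin: centre of the underside, z up. Gripped by the hub.
- tin_a: Closed metal sample tin, 46 mm in diameter, 44 mm high; the three tins look alike but differ in mass (not told). One stands on load_pan, the other two on the wooden stand (75 mm high, 100 x 170 mm) to the robot's left. Origin: centre of the underside. Not to be moved.
- tin_b: Closed metal sample tin, 46 mm in diameter, 44 mm high; the three tins look alike but differ in mass (not told). One stands on load_pan, the other two on the wooden stand (75 mm high, 100 x 170 mm) to the robot's left. Origin: centre of the underside. Not to be moved.
- tin_c: Closed metal sample tin, 46 mm in diameter, 44 mm high; the three tins look alike but differ in mass (not told). One stands on load_pan, the other two on the wooden stand (75 mm high, 100 x 170 mm) to the robot's left. Origin: centre of the underside. Not to be moved.
- cone_mould: Brass conical ring, 76 mm wide, 42 mm high, on the bench. Bystander, to be left alone.
- palette_knife: Palette knife lying on the bench near the balance, 200 mm long. Bystander, to be left alone.
- collar: Steel collar, 40 mm wide, 26 mm high, on the bench close to the balance. Bystander, to be left alone.
- brush: Hand brush lying on the bench. Bystander, to be left alone.
- jar: Amber glass jar, 60 mm wide, 85 mm high, on the bench. Bystander, to be left alone.
- prism: Mortar prism 160 x 40 x 40 mm on the bench. Bystander, to be left alone.

How it is judged:
By the outcome, as a careful person would: the job done as asked, in the order asked, and still so for the second after the job is handed in, with the robot touching nothing.
It also fails if it takes over 58 s, if anything falls off the work surface, if the arm or the gripper's body presses on something with over 40 N, if the wrist force passes 120 N, or if a joint passes its speed limit or range.

## Working session

There is one attempt and no reset: what is moved stays moved. The work goes in short steps, Python scripts to look and compute and a tool call to move; the robot and the scene stay as the last step left them, time stands still between calls to the robot, and variables do not carry over. Pictures are saved under pics/ and viewed, and the job is handed in when it is done.

Besides the shell and the picture viewer there is one more tool, called after "Request:" as name(argument=value, ...) on one line, values as JSON. send_rows: Moves the arm, as the interface text tells. Its arguments: {"type":"object","properties":{"motion":{"type":"string"},"newtons":{"type":"number"}},"required":["motion"]}

```bash
mkdir -p pics; cat > h.py <<'E'
import numpy as np, cv2
from cell import bot
def cap(n,out):
    d=bot.get_image(n); cv2.imwrite('pics/'+out+'.png',cv2.cvtColor(d['pixels'],cv2.COLOR_RGB2BGR))
    np.savez('pics/'+out+'.npz',**d); return d
def ld(out): return dict(np.load('pics/'+out+'.npz'))
def ray(d,uv,z):
    R,_=cv2.Rodrigues(d['rvec']); t=np.ravel(d['tvec']); K=d['camera_matrix']
    c=-R.T@t; v=R.T@np.linalg.solve(K,np.array([uv[0],uv[1],1.])); return c+v*(z-c[2])/v[2]
def proj(d,p):
    return cv2.projectPoints(np.float64(p).reshape(-1,3),d['rvec'],d['tvec'],d['camera_matrix'],None)[0].reshape(-1,2)
E
python3 - <<'E'
from h import *
print(bot.state(),bot.grip_depth)
for n in ['scene','top','wrist']:
    d=cap(n,n+'0'); R,_=cv2.Rodrigues(d['rvec']); print(n,d['camera_matrix'][0,0],-R.T@np.ravel(d['tvec']))
E
```

```text
{'time_s': 0.0, 'joints': array([72.37070564, 26.89821337, -2.78426874, 87.87401484,  1.38038252,
       65.37267892, -4.71734871]), 'joint_vel': array([ 0.022034  , -0.08557379,  0.03561462,  0.05852285,  0.0100157 ,
       -0.00278492,  0.0495562 ]), 'joint_efforts': array([ 4.73587133e-04, -5.07969689e+01, -8.05829046e-02, -2.36153376e+01,
       -6.13739365e-02,  3.80671152e-02,  1.64972826e-04]), 'tool_pos': array([ 0.18560399, -0.6483653 ,  0.22148658]), 'tcp_rot': array([-1.79888686e+02,  3.61753164e-03,  1.59731514e+01]), 'contact_force': array([-0.74013913, -0.13201427,  0.89845319]), 'ft_torque': array([ 0.04006273,  0.00293284, -0.00729588]), 'opening': 0.08674407532148143} 0.0187
scene 469.5246811611878 [1.53435513 0.31178842 0.76900919]
top 364.8956210072227 [0.36376798 0.03613235 1.26765098]
wrist 340.6934899299721 [ 0.25674916 -0.62890942  0.38355634]
```

View pics/scene0.png

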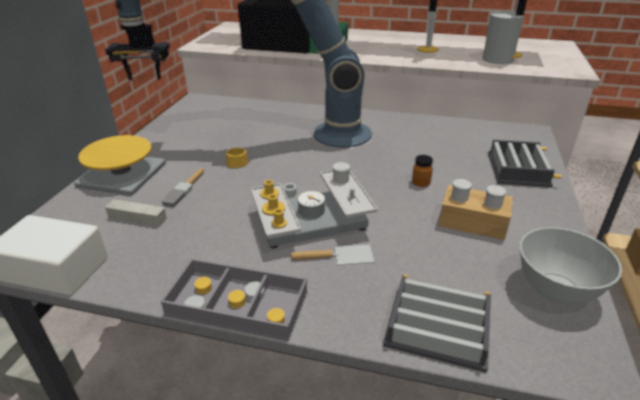

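View pics/top0.png

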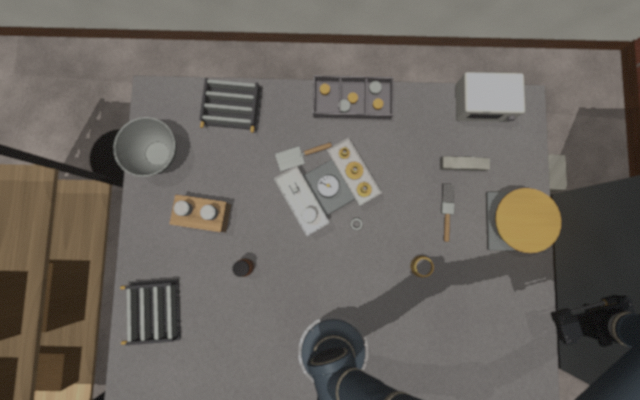

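View pics/wrist0.png

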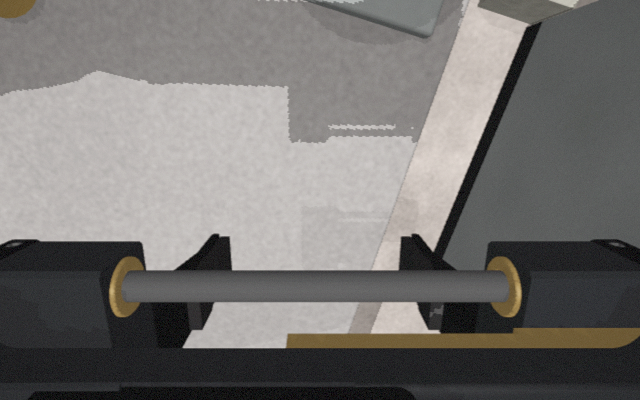

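The top view shows the balance around (328,186): weights at about (344,153), (354,170), (364,189), and the load pan at about (302,200). I'll enlarge both views.

```bash
python3 - <<'E'
from h import *
d=ld('top0'); p=d['pixels'][:,:,::-1]
cv2.imwrite('pics/t0c.png',cv2.resize(p[125:250,265:395],None,fx=6,fy=6,interpolation=cv2.INTER_CUBIC)[:600] if 0 else cv2.resize(p[130:245,265:395],(780,690),interpolation=cv2.INTER_CUBIC)[0:600])
d=ld('scene0'); p=d['pixels'][:,:,::-1]
cv2.imwrite('pics/s0c.png',cv2.resize(p[155:255,240:385],(798,550),interpolation=cv2.INTER_CUBIC))
d=ld('top0')
for uv in [(344,153),(354,170),(364,189)]: print(ray(d,uv,.105))
print(ray(d,(328,186),.085),ray(d,(310,213),.119))
E
```

```text
[ 0.65133672 -0.02243825  0.105     ]
[ 0.59591637 -0.05582781  0.105     ]
[ 0.53457192 -0.08894338  0.105     ]
[0.5445609  0.02698173 0.085     ] [0.45189375 0.08203815 0.119     ]
```

View pics/t0c.png

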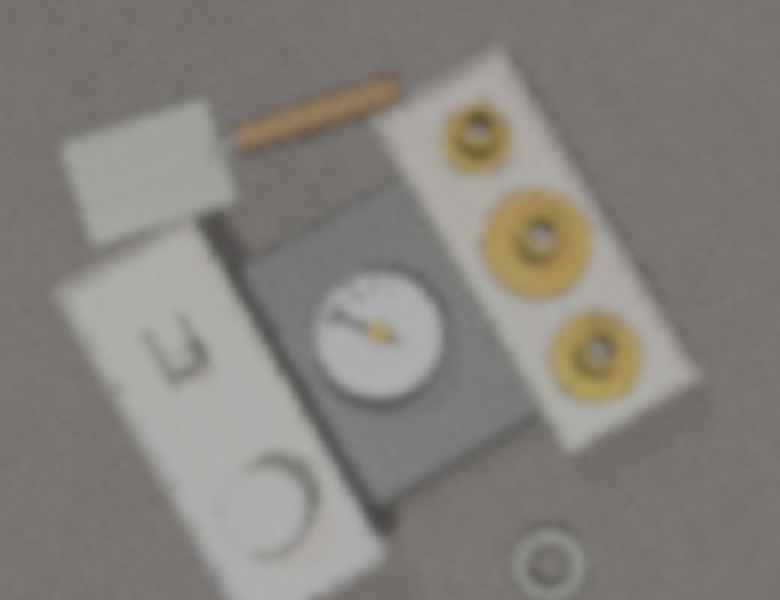

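View pics/s0c.png

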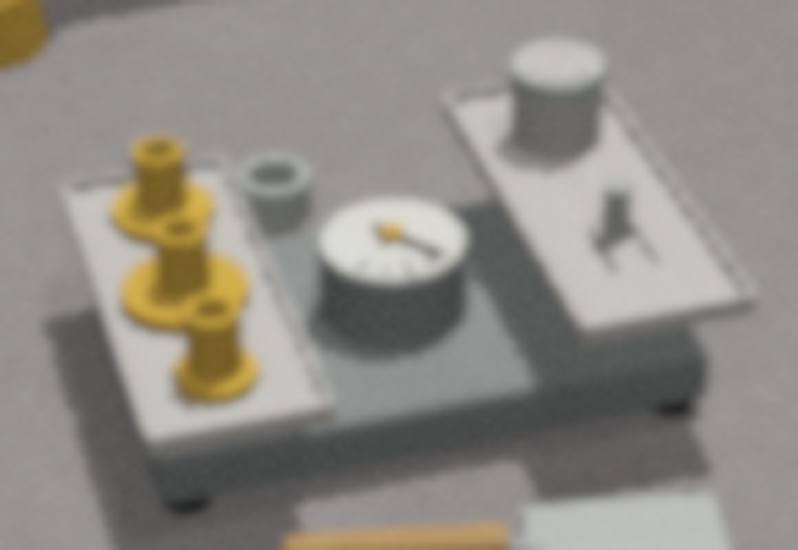

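The load pan is high. The discs from far to near look like small, large, medium. The needle reads roughly +35° from the pan +x direction, so I'll check it with a closer wrist view.

Request:
send_rows(motion="0.294 0.639 0.05 0 0 0.244 1;0.294 0.639 0.05 0 0 0.244 1;0.294 0.639 0.05 0 0 0.244 1;0.294 0.639 0.05 0 0 0.244 1;0.294 0.639 0.05 0 0 0.244 1;0.294 0.639 0.05 0 0 0.244 1;0.294 0.639 0.05 0 0 0.244 1;0.294 0.639 0.05 0 0 0.244 1;0.294 0.639 0.05 0 0 0.244 1;0.294 0.639 0.05 0 0 0.244 1")

```text
time_s: 1.4
tool_pos: [0.4467, -0.0808, 0.2672]
tcp_rot: [180.0, -0.0, 29.9]
contact_force: [0.8, -0.5, 1.1]
opening: 0.0871
```

Request:
send_rows(motion="0 0 0 0 0 0 1;0 0 0 0 0 0 1;0 0 0 0 0 0 1;0 0 0 0 0 0 1")

```text
time_s: 1.9
tool_pos: [0.4459, -0.0838, 0.2667]
tcp_rot: [-180.0, 0.0, 29.8]
contact_force: [0.4, -0.2, -1.3]
opening: 0.0874
```

```bash
python3 - <<'E'
from h import *
d=cap('wrist','w1'); s=bot.state(); print(s['time_s'],s['tool_pos'],s['tcp_rot'],s['joints'],s['contact_force'])
R,_=cv2.Rodrigues(d['rvec']); print(-R.T@np.ravel(d['tvec']),R)
E
```

```text
1.95 [ 0.44603469 -0.08359762  0.26677199] [1.79998536e+02 1.49652553e-02 2.98307902e+01] [ 33.9511638    5.46965248 -30.44046094 111.64949364   3.09914212
  63.67617353 -57.92035989] [-0.09721909 -0.04937689 -0.4172288 ]
[ 0.51012308 -0.04767128  0.4286353 ] [[ 4.96334555e-01 -8.68131072e-01  6.72228859e-04]
 [-8.35870314e-01 -4.77680769e-01  2.70447593e-01]
 [-2.34462848e-01 -1.34794382e-01 -9.62734464e-01]]
```

View pics/w1.png

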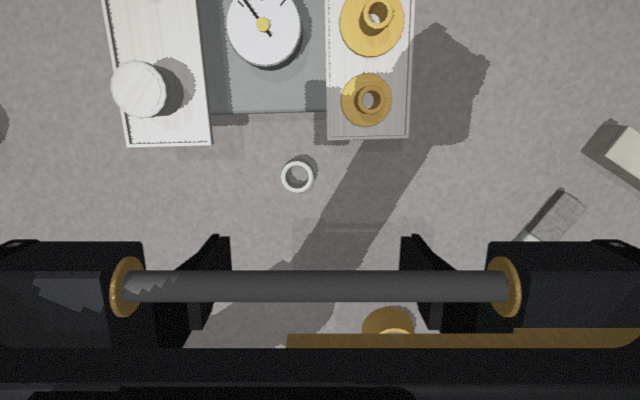

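The view is too low. The dial is at (263,25), cut off by the image top, so I'll move forward along pan x.

Request:
send_rows(motion="0.1 0.057 0 0 0 0 1;0.1 0.057 0 0 0 0 1;0.1 0.057 0 0 0 0 1;0.1 0.057 0 0 0 0 1")

```text
time_s: 2.45
tool_pos: [0.5457, -0.0264, 0.2663]
tcp_rot: [-180.0, 0.1, 29.9]
contact_force: [-0.5, 0.2, 0.9]
opening: 0.0872
```

```bash
python3 - <<'E'
from h import *
d=cap('wrist','w2'); s=bot.state(); print(s['time_s'],s['tool_pos'],s['tcp_rot'],s['joints'],s['contact_force'])
E
```

```text
2.5 [ 0.54544348 -0.02682004  0.26654562] [1.79988645e+02 8.41493577e-02 2.98619864e+01] [ 25.40790128  15.640037   -33.01161001 100.78753486   9.27435959
  66.35272934 -70.52018035] [-0.54025476  0.27762218  0.44393712]
```

View pics/w2.png

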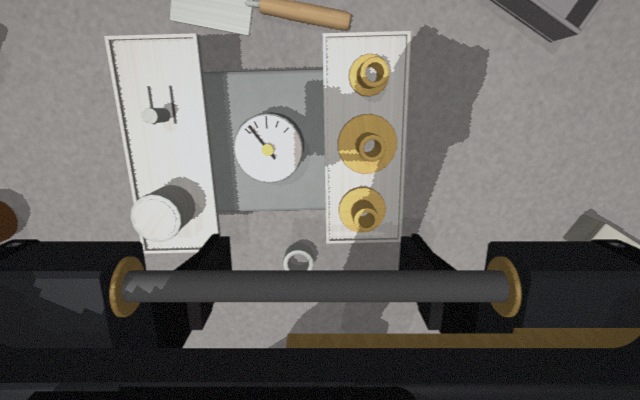

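Now everything is in view: post top near (150,116), slot marks at rows 87–122, dial centre (268,150), weights at (371,70), (369,145) and (364,212). Next I'll enlarge and measure.

```bash
python3 - <<'E'
from h import *
p=ld('w2')['pixels'][:,:,::-1]
a=cv2.resize(p[75:135,120:200],(533,400),interpolation=cv2.INTER_CUBIC)
b=cv2.resize(p[105:190,225:310],(266,266),interpolation=cv2.INTER_CUBIC)
b=cv2.resize(p[110:185,230:305],(400,400),interpolation=cv2.INTER_CUBIC)
cv2.imwrite('pics/w2a.png',a[:, :400]); cv2.imwrite('pics/w2ab.png',np.hstack([cv2.resize(a,(399,300)),cv2.resize(b,(400,400))[:300]]) if 0 else np.vstack([cv2.resize(a,(400,300)),cv2.resize(b,(400,300))]).transpose(0,1,2))
E
```

```text
(no output)
```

View pics/w2ab.png

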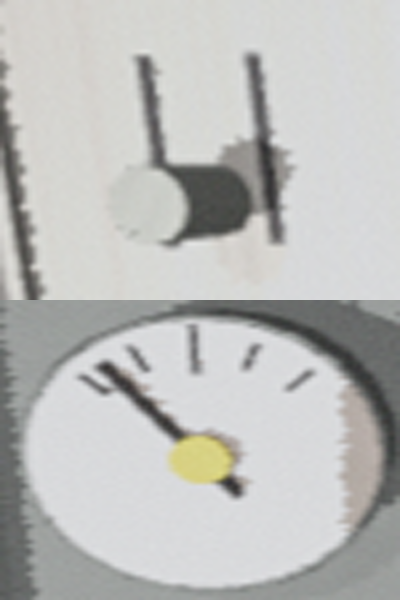

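```bash
python3 - <<'E'
from h import *
d=ld('w2')
z=.086
c,t,ta,m=[ray(d,u,z)[:2] for u in [(267.7,149.75),(249.3,126.25),(274.65,158.),(266.6,117.2)]]
an=lambda v:np.degrees(np.arctan2(v[1],v[0]))
print('c',c,'mark ang',an(m-c),'needle',an(t-c),an(t-ta),an(c-ta), np.linalg.norm(t-c),np.linalg.norm(m-c))
# weights by gold mask
im=d['pixels']; hsv=cv2.cvtColor(im,cv2.COLOR_RGB2HSV)
g=cv2.inRange(hsv,(15,110,60),(32,255,255))
n,l,s,ce=cv2.connectedComponentsWithStats(g)
for i in range(1,n):
    if s[i,4]>200:print(s[i],ce[i])
# hub top inner circles: large weight holes estimated later
# pan rims corners
for name,uv,zz in [('post top',(149.4,115.6),.113)]: print(name,ray(d,uv,zz))
w=cv2.inRange(hsv,(0,0,150),(180,40,255))
cs,_=cv2.findContours(w,cv2.RETR_EXTERNAL,cv2.CHAIN_APPROX_SIMPLE)
for k in cs:
    if cv2.contourArea(k)>1500: print(cv2.contourArea(k),cv2.boundingRect(k),cv2.minAreaRect(k))
p=im[:,:,::-1]
cv2.imwrite('pics/w2w.png',cv2.resize(p[30:245,315:415],(300,600) if 0 else (279,600),interpolation=cv2.INTER_CUBIC))
E
```

```text
c [0.54864227 0.02903007] mark ang 29.646616402111896 needle 66.64113905045824 67.21672068045247 68.7702611375571 0.028761123881285353 0.031682698678169
[ 350   54   39   42 1035] [369.20289855  75.09855072]
[ 338  114   58   59 2556] [366.74843505 143.11619718]
[ 339  187   46   45 1478] [362.78890392 209.45060893]
[ 109  257   35   60 1000] [122.212 286.733]
[ 487  257   35   60 1011] [507.60534125 286.86547972]
[ 286  328  354   20 5567] [474.9753907  339.08442608]
post top [0.52769167 0.13386962 0.113     ]
3682.0 (184, 303, 121, 45) ((244.0, 325.0), (44.0, 120.0), 90.0)
15104.0 (424, 50, 145, 220) ((503.8585510253906, 169.7178955078125), (118.73995208740234, 218.65316772460938), 23.344011306762695)
25496.0 (40, 19, 178, 251) ((124.46341705322266, 148.6707305908203), (249.68568420410156, 167.3037567138672), 83.6598129272461)
29838.5 (227, 1, 197, 269) ((327.0733947753906, 135.48898315429688), (266.2020263671875, 197.31483459472656), 88.59425354003906)
2178.0 (169, 0, 90, 35) ((213.5, 17.0), (34.0, 89.0), 90.0)
```

View pics/w2w.png

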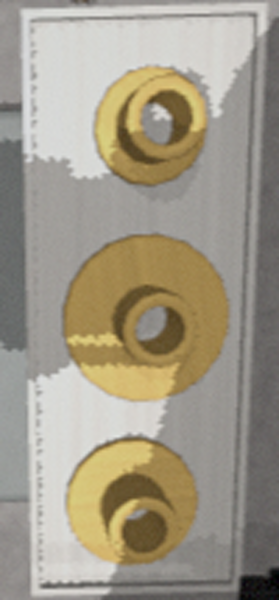

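```bash
python3 - <<'E'
from h import *
d=ld('w2')
a=np.radians(29.8); X=np.array([np.cos(a),np.sin(a)]);Y=np.array([-X[1],X[0]])
c=np.array([.5486,.0290])
def sh(n,uv,z):
    p=ray(d,uv,z)[:2]; print(n,p,'pan xy',(p-c)@X,(p-c)@Y)
sh('med flange',(362,209.5),.075); sh('med hub',(364.5,218.9),.107)
sh('small hub',(315+160/2.79,30+122/2.79),.107);sh('large hub',(315+154/2.79,30+328/2.79),.107)
sh('post',(149.4,115.6),.113); sh('slot inner R',(120+277/5,75+242/5),.083);sh('slot outer R',(120+252/5,75+55/5),.083);sh('slot outer L',(120+143/5,75+57/5),.083)
for n,uv in [('LL',(327,242)),('LR',(402,241)),('UL',(324,34)),('UR',(410,32))]: sh(n,uv,.072)
for n,uv in [('LL',(147,251)),('LR',(217,247)),('UL',(106,38)),('UR',(196,35))]: sh(n,uv,.088)
E
```

```text
med flange [ 0.54033315 -0.08918697] pan xy -0.06590952970792097 -0.09845015821755919
med hub [ 0.53957866 -0.08755906] pan xy -0.06575522534463751 -0.09666254963435188
small hub [ 0.65812712 -0.0213327 ] pan xy 0.07002980716655527 -0.09810910919301791
large hub [ 0.60210533 -0.05460762] pan xy 0.004879264758138407 -0.09914256293227301
post [0.52769167 0.13386962] pan xy 0.03397394611780683 0.10139312325234111
slot inner R [0.52567288 0.12049039] pan xy 0.02557298222644366 0.09078638239239432
slot outer R [0.55567903 0.13875754] pan xy 0.060689577143467885 0.09172570607211529
slot outer L [0.54490453 0.15679172] pan xy 0.0603023517142015 0.11272979086148924
LL [ 0.48766555 -0.07618046] pan xy -0.10514876155411948 -0.06098913510182523
LR [ 0.53067259 -0.14868597] pan xy -0.10386209337050752 -0.145280291297899
UL [0.67050269 0.03446471] pan xy 0.10849876073851625 -0.05584037171449614
UR [ 0.71282875 -0.03575717] pan xy 0.11032940916022294 -0.13781145317610585
LL [0.38712263 0.09138648] pan xy -0.10912002242271537 0.13438688258723927
LR [0.42907949 0.02768096] pan xy -0.10437129380226569 0.05825396718668014
UL [0.56566081 0.20452255] pan xy 0.10203492073482248 0.1438336215854999
UR [0.60891933 0.13421352] pan xy 0.10463140959501417 0.06132352587161715
```

The needle sits at about 0.65 rad, or 430 g of difference, so about 215 g has to cross. That matches weight_medium (210 g), the nearest weight. Its hub is at about (0.540,-0.088), and the post is at about (0.528,0.134). Flange and hub rays agree within 2 mm and pan coordinates fit the spec, so I'll hover over it and descend.

Request:
send_rows(motion="-0.0055 -0.061 0 0 0 0 1;-0.0055 -0.061 -0.06 0 0 0 1;-0.0055 -0.061 -0.12 0 0 0 1;-0.0055 -0.061 -0.12 0 0 0 1;-0.0055 -0.061 -0.12 0 0 0 1")

```text
time_s: 3.12
tool_pos: [0.542, -0.087, 0.1492]
tcp_rot: [179.9, -0.1, 29.9]
contact_force: [-0.1, 0.1, 0.3]
opening: 0.0872
```

```bash
python3 - <<'E'
from h import *
d=cap('wrist','w3');cap('scene','s3'); s=bot.state(); print(s['time_s'],s['tool_pos'],s['tcp_rot'],s['contact_force'])
p=ld('s3')['pixels'][:,:,::-1]
cv2.imwrite('pics/s3c.png',cv2.resize(p[145:265,230:390],(800,600),interpolation=cv2.INTER_CUBIC))
E
```

```text
3.225 [ 0.54282833 -0.0867482   0.14994693] [179.78296674  -0.23951997  29.94190182] [-0.20060346  0.57961644  0.52453415]
```

View pics/w3.png

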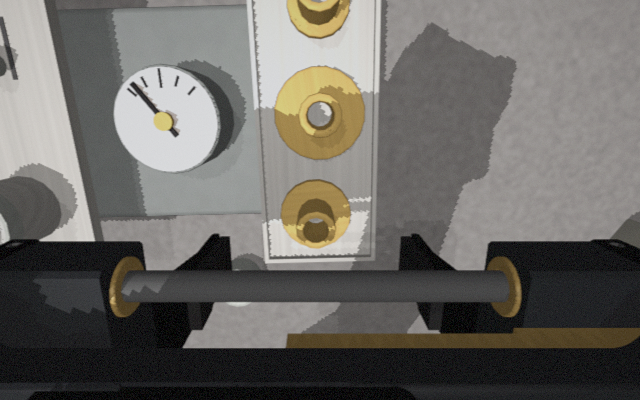

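View pics/s3c.png

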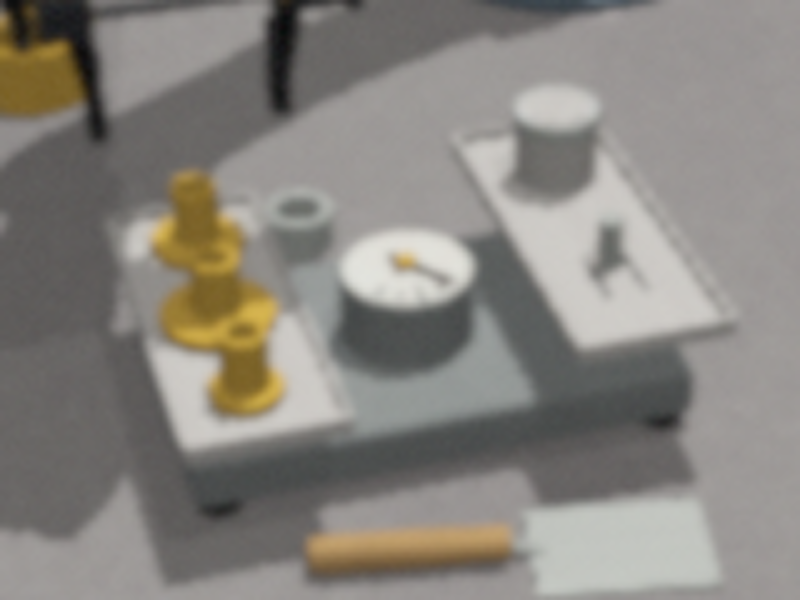

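```bash
python3 - <<'E'
from h import *
d=ld('w3'); s=bot.state(); print(s['tool_pos'],s['tcp_rot'])
print(proj(d,s['tool_pos']),proj(d,[.540,-.088,.107]))
p=d['pixels'][:,:,::-1]
cv2.imwrite('pics/w3c.png',cv2.resize(p[165:265,260:380],(720,600),interpolation=cv2.INTER_CUBIC))
E
```

```text
[ 0.54282833 -0.0867482   0.14994693] [179.78296674  -0.23951997  29.94190182]
[[314.0938582  252.25912891]] [[313.53388301 228.82412533]]
```

View pics/w3c.png

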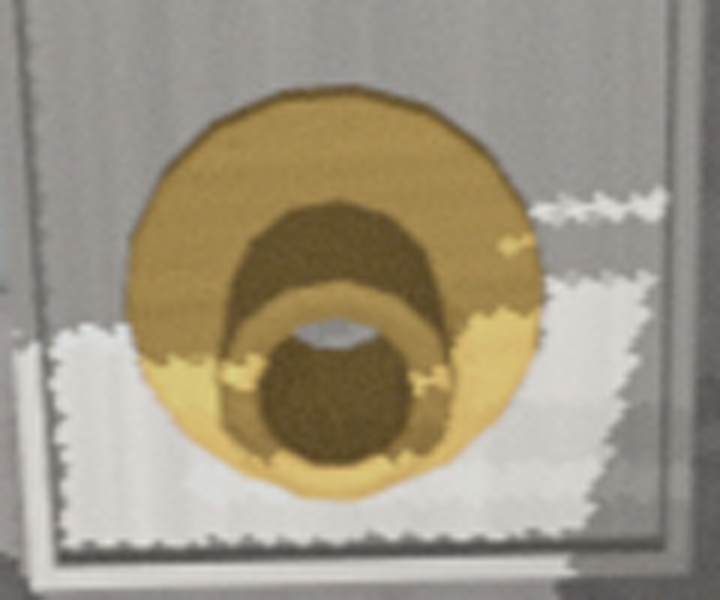

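```bash
python3 - <<'E'
from h import *
d=ld('w3')
for uv,z in [((316,230),.107),((315.7,165+292/6),.075)]: print(ray(d,uv,z))
p=d['pixels'][:,:,::-1]
h=cv2.cvtColor(d['pixels'],cv2.COLOR_RGB2HSV); g=cv2.inRange(h,(15,80,40),(32,255,255))
n,l,s,ce=cv2.connectedComponentsWithStats(g)
for i in range(1,n):
    if s[i,4]>300:print(s[i])
print(ray(d,(163,121),.087))
E
```

```text
[ 0.5400904  -0.08976098  0.107     ]
[ 0.54068882 -0.08939456  0.075     ]
[ 287    0   63   39 1879]
[ 274   66   91   94 6097]
[ 281  179   70   69 3620]
[ 109  256   35   62 1080]
[ 487  256   35   62 1093]
[ 286  328  354   21 5665]
[0.54933884 0.02856435 0.087     ]
```

The new view agrees: medium hub at (0.5403,-0.0892). I'll descend to about 8 mm above the flange.

Request:
send_rows(motion="0 -0.001 0 0 0 0 1;0 -0.001 -0.03 0 0 0 1;0 -0.001 -0.05 0 0 0 1;0 -0.001 -0.063 0 0 0 1;0 -0.001 -0.063 0 0 0 1;0 -0.001 -0.063 0 0 0 1")

```text
time_s: 3.98
tool_pos: [0.5416, -0.0876, 0.0848]
tcp_rot: [179.9, -0.1, 30.0]
contact_force: [0.8, -0.0, 0.2]
opening: 0.0871
```

```bash
python3 - <<'E'
from h import *
d=cap('wrist','w4');cap('scene','s4'); s=bot.state(); print(s['time_s'],s['tool_pos'],s['tcp_rot'],s['contact_force'])
p=ld('s4')['pixels'][:,:,::-1]
cv2.imwrite('pics/s4c.png',cv2.resize(p[145:265,230:390],(800,600),interpolation=cv2.INTER_CUBIC))
E
```

```text
4.075 [ 0.54162129 -0.08760913  0.08483941] [ 1.79927196e+02 -8.24317148e-02  2.99541821e+01] [0.2993358  0.14329689 0.50898323]
```

View pics/s4c.png

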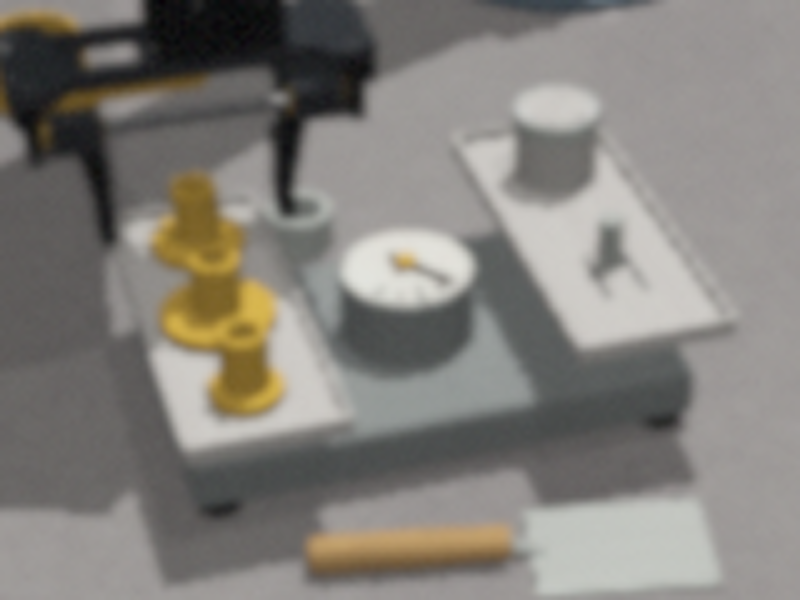

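View pics/w4.png

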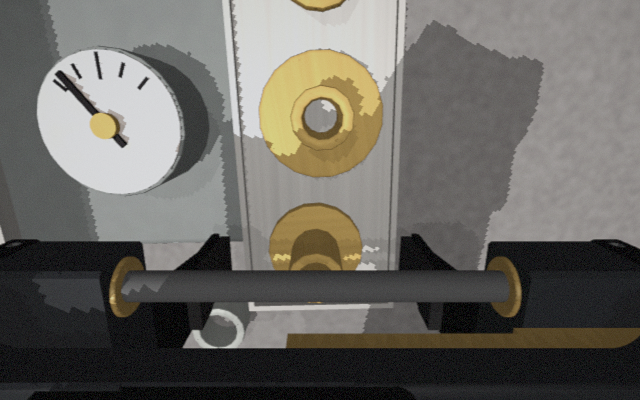

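The fingers straddle the hub cleanly. I'll trim by about 1.5 mm and close gently, then firm the grip.

Request:
send_rows(motion="-0.001 -0.0015 -0.001 0 0 0 1;-0.001 -0.0015 -0.001 0 0 0 0.2;-0.001 -0.0015 -0.001 0 0 0 0.2;-0.001 -0.0015 -0.001 0 0 0 0.2;-0.001 -0.0015 -0.001 0 0 0 0.2;-0.001 -0.0015 -0.001 0 0 0 0.2;-0.001 -0.0015 -0.001 0 0 0 0.2", newtons=8)

```text
time_s: 4.95
tool_pos: [0.5399, -0.0891, 0.0829]
tcp_rot: [180.0, -0.0, 30.0]
contact_force: [-0.3, -0.2, 0.4]
opening: 0.035
```

Request:
send_rows(motion="0 0 0 0 0 0 0.1;0 0 0 0 0 0 0.1;0 0 0 0 0 0 0.1", newtons=25)

```text
time_s: 5.32
tool_pos: [0.5399, -0.0891, 0.0829]
tcp_rot: [-180.0, -0.0, 30.0]
contact_force: [-0.4, -0.2, 0.2]
opening: 0.0251
```

```bash
python3 - <<'E'
from h import *
d=cap('wrist','w5'); s=bot.state(); print(s['time_s'],s['tool_pos'],s['tcp_rot'],s['contact_force'],s['ft_torque'],s['opening'])
E
```

```text
5.375 [ 0.53984564 -0.08905998  0.08288083] [1.79999657e+02 5.69208715e-05 2.99529896e+01] [ 0.81516005 -1.26443034  0.4609861 ] [ 0.02205804 -0.03611048 -0.04208934] 0.0250618578775899
```

View pics/w5.png

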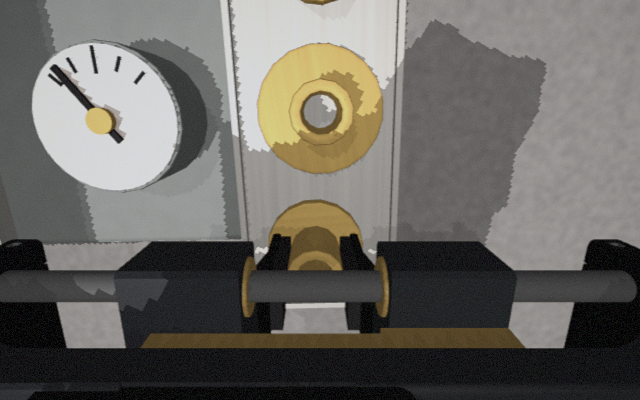

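Gripped (opening 25 mm ≈ hub 26 mm). Lifting 65 mm.

Request:
send_rows(motion="0 0 0.005 0 0 0 0.1;0 0 0.015 0 0 0 0.1;0 0 0.035 0 0 0 0.1;0 0 0.065 0 0 0 0.1;0 0 0.065 0 0 0 0.1;0 0 0.065 0 0 0 0.1;0 0 0.065 0 0 0 0.1;0 0 0.065 0 0 0 0.1")

```text
time_s: 6.38
tool_pos: [0.5393, -0.089, 0.147]
tcp_rot: [-179.9, 0.1, 30.0]
contact_force: [0.5, 0.6, -1.5]
opening: 0.0249
```

```bash
python3 - <<'E'
from h import *
d=cap('wrist','w6');cap('scene','s6'); s=bot.state(); print(s['time_s'],s['tool_pos'],s['tcp_rot'],s['contact_force'],s['ft_torque'],s['opening'])
p=ld('s6')['pixels'][:,:,::-1]
cv2.imwrite('pics/s6c.png',cv2.resize(p[145:265,230:390],(800,600),interpolation=cv2.INTER_CUBIC))
E
```

```text
6.475 [ 0.5396073  -0.08898065  0.14730462] [-1.79958826e+02  4.04239989e-02  2.99654449e+01] [-0.53168563 -0.12900851 -2.01519564] [ 0.01480131  0.00154944 -0.00379981] 0.025220973919447248
```

View pics/s6c.png

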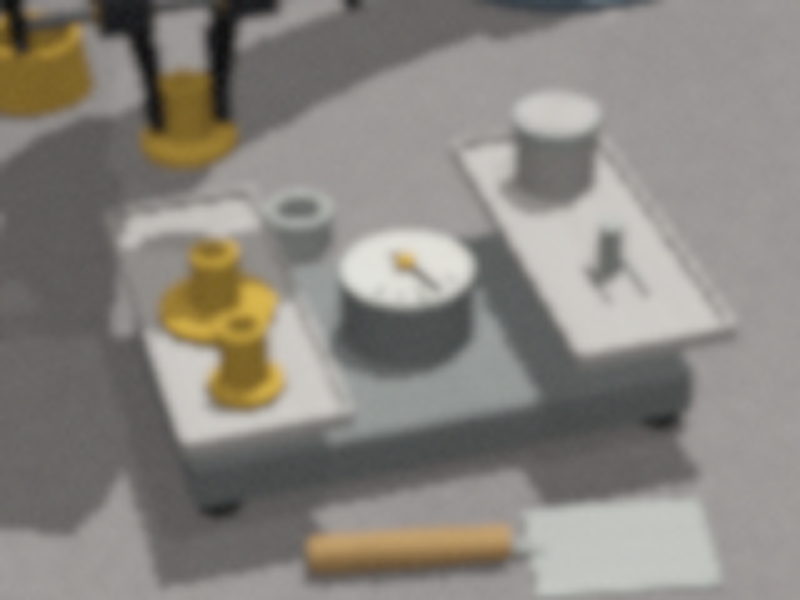

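View pics/w6.png

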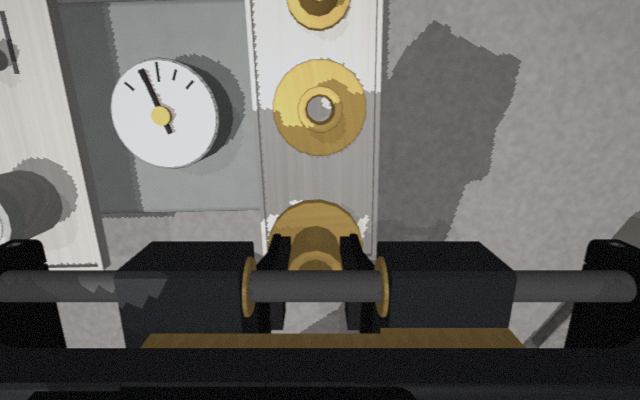

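Lifted (2.0 N load), and the needle has halved to about 18° as predicted for 210 g. Before threading, I'll move behind and above the post for a closer look.

Request:
send_rows(motion="0 0 0.043 0 0 0 0.1;-0.0755 0.186 0.043 0 0 0 0.1;-0.0755 0.186 0.043 0 0 0 0.1;-0.0755 0.186 0.043 0 0 0 0.1;-0.0755 0.186 0.043 0 0 0 0.1;-0.0755 0.186 0.043 0 0 0 0.1;-0.0755 0.186 0.043 0 0 0 0.1")

```text
time_s: 7.35
tool_pos: [0.4651, 0.095, 0.1907]
tcp_rot: [180.0, 0.0, 29.8]
contact_force: [1.1, 0.2, -2.0]
opening: 0.025
```

```bash
python3 - <<'E'
from h import *
d=cap('wrist','w7'); s=bot.state(); print(s['time_s'],s['tool_pos'],s['tcp_rot'],s['contact_force'],s['ft_torque'],s['opening'])
E
```

```text
7.4 [0.46516043 0.09494927 0.19062877] [1.79977376e+02 2.39559655e-02 2.97527536e+01] [-0.2729852  -0.05467635 -1.13692515] [-0.05484908 -0.05620416 -0.01529117] 0.024627300984553863
```

View pics/w7.png

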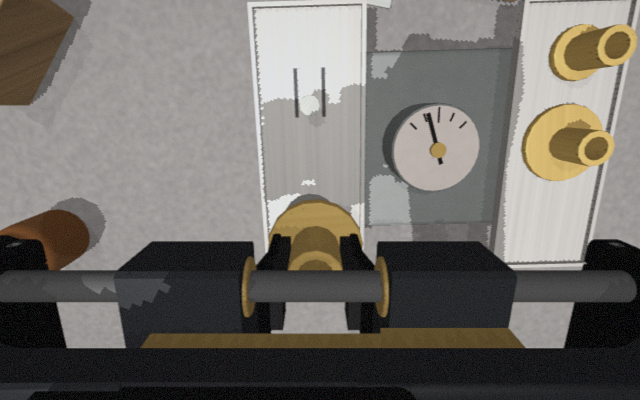

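The post top shows near (310,104), with slot lines at columns 296 and 323. I'll enlarge it, together with the held weight.

```bash
python3 - <<'E'
from h import *
d=ld('w7');p=d['pixels'][:,:,::-1]
a=cv2.resize(p[60:130,270:350],(640,560),interpolation=cv2.INTER_CUBIC)
cv2.imwrite('pics/w7a.png',cv2.convertScaleAbs(a,alpha=1.8,beta=-180))
cv2.imwrite('pics/w7b.png',cv2.resize(p[190:290,255:375],(720,600),interpolation=cv2.INTER_CUBIC))
E
```

```text
(no output)
```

View pics/w7a.png

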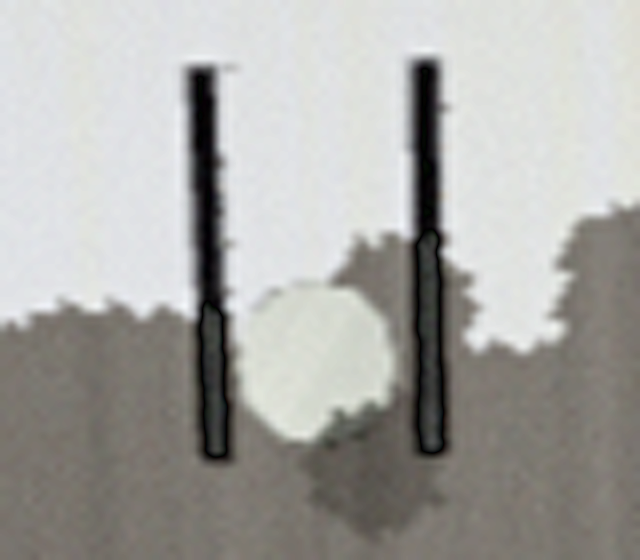

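View pics/w7b.png

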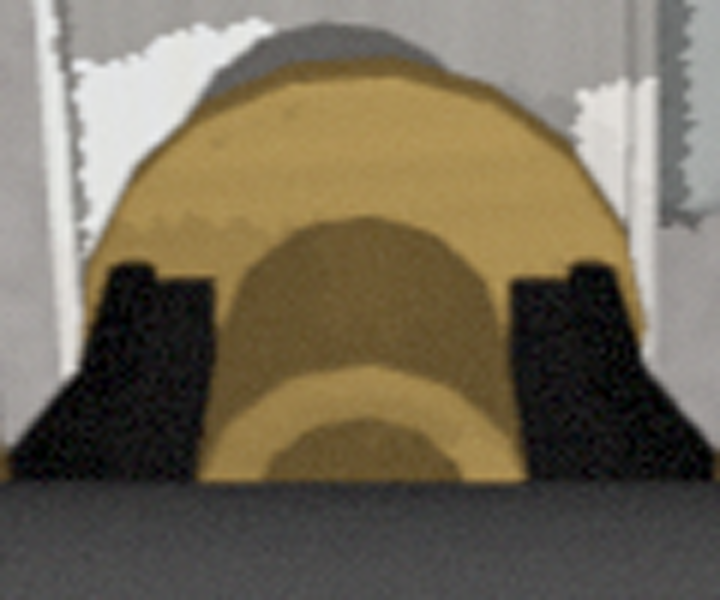

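```bash
python3 - <<'E'
from h import *
d=ld('w7'); T=np.array([0.46516043,0.09494927])
a=np.radians(29.75); X=np.array([np.cos(a),np.sin(a)]);Y=np.array([-X[1],X[0]])
po=ray(d,(309.6,105.1),.109)[:2]; print('post',po,'rel tcp',(po-T)@X,(po-T)@Y, po-T)
for n,uv,z,r in [('flange top',(316.2,203),.1827,.026),('underside',(316.2,199.5),.1747,.026),('hub',(316.7,251.2),.2147,.013),('hubbase',(316.2,190+217/6),.1827,.013)]:
    p=ray(d,uv,z)[:2]-r*X; print(n,(p-T)@X,(p-T)@Y,(po-p))
c=ray(d,(437.5,150),.087)[:2]; pan=(po-c); print('dial',c,'post pan',pan@X,pan@Y)
for uv in [(270+217/8,60+458/8),(270+430/8,60+450/8),(270+202/8,60+68/8),(270+425/8,60+62/8)]:
    q=ray(d,uv,.079)[:2]-c; print(q@X,q@Y)
E
```

```text
post [0.52751431 0.13405713] rel tcp 0.07354152679044176 0.003012376887579707 [0.06235388 0.03910786]
flange top -0.0013384306455337285 -0.0012006381735736667 [0.06292012 0.04081441]
underside -0.0016739172208707033 -0.001240883789043995 [0.06319142 0.04101582]
hub -0.0011111125634390771 -0.001269819009554559 [0.06268844 0.04076167]
hubbase -0.0010977788069570717 -0.0012103890201559896 [0.06270635 0.04070346]
dial [0.54741792 0.03138317] post pan 0.03366821605562567 0.0990179099456205
0.0245186029865104 0.10920487638022248
0.025270022096770095 0.08842868462415683
0.060160300405087026 0.11010279907034452
0.06068530054609979 0.08913791455966623
```

Measured relative to the held weight, the post is 0.063 m in x and 0.041 m in y from here, which bypasses a small camera bias. I'll move over it, staying about 15 mm above the post top.

Request:
send_rows(motion="0.063 0.04 0 0 0 0 0.1;0.063 0.04 0 0 0 0 0.1;0.063 0.04 -0.03 0 0 0 0.1;0.063 0.04 -0.048 0 0 0 0.1;0.063 0.04 -0.048 0 0 0 0.1;0.063 0.04 -0.048 0 0 0 0.1;0.063 0.04 -0.048 0 0 0 0.1;0.063 0.04 -0.048 0 0 0 0.1")

```text
time_s: 8.4
tool_pos: [0.5278, 0.137, 0.1437]
tcp_rot: [180.0, -0.1, 30.0]
contact_force: [-1.2, 0.8, -2.8]
opening: 0.0249
```

```bash
python3 - <<'E'
from h import *
d=cap('wrist','w8');cap('scene','s8');d2=cap('top','t8'); s=bot.state(); print(s['time_s'],s['tool_pos'],s['tcp_rot'],s['contact_force'],s['ft_torque'],s['opening'])
p=ld('s8')['pixels'][:,:,::-1]
cv2.imwrite('pics/s8c.png',cv2.resize(p[145:245,280:390],(660,600),interpolation=cv2.INTER_CUBIC))
E
```

```text
8.55 [0.52747269 0.13692946 0.14318698] [ 1.79980466e+02 -2.71400586e-02  2.99539632e+01] [-0.61159726 -0.42175487 -2.35184915] [-0.02631942 -0.00576303  0.00636166] 0.024844454646644188
```

View pics/s8c.png

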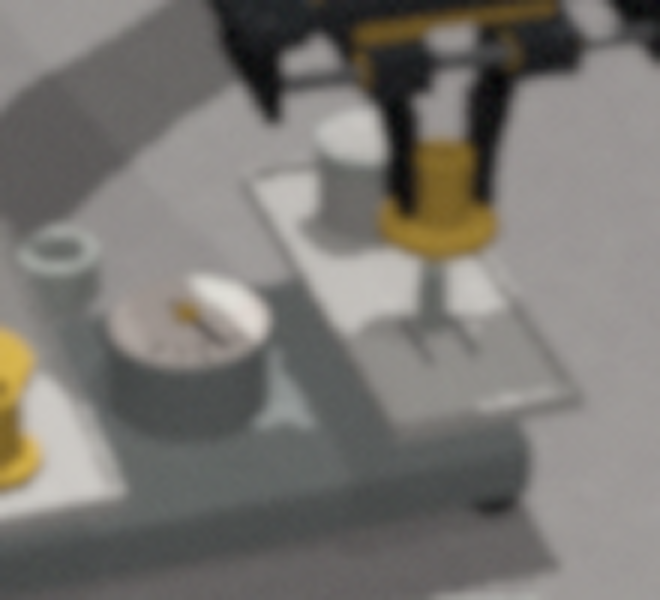

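View pics/w8.png

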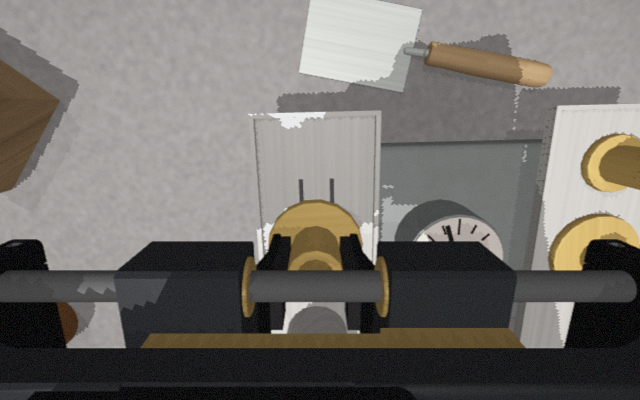

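Weight and post line up within a few mm in both views. I'll trim by 1 mm and descend slowly to about 6 mm below the predicted post top. If it misses, the pan's spring limits the force to about 3 N.

Request:
send_rows(motion="0.0005 -0.001 -0.006 0 0 0 0.1;0.0005 -0.001 -0.012 0 0 0 0.1;0.0005 -0.001 -0.015 0 0 0 0.1;0.0005 -0.001 -0.018 0 0 0 0.1;0.0005 -0.001 -0.021 0 0 0 0.1;0.0005 -0.001 -0.024 0 0 0 0.1;0.0005 -0.001 -0.024 0 0 0 0.1;0.0005 -0.001 -0.024 0 0 0 0.1")

```text
time_s: 9.55
tool_pos: [0.5279, 0.136, 0.119]
tcp_rot: [180.0, -0.0, 30.0]
contact_force: [-0.0, -0.5, -2.4]
opening: 0.0248
```

```bash
cat > look.py <<'E'
import sys
from h import *
k=sys.argv[1]; F=[];P=[]
d=cap('wrist','w'+k);s=bot.state();F.append(s['contact_force']);cap('scene','s'+k); s=bot.state();F.append(s['contact_force']); print(s['time_s'],s['tool_pos'],s['tcp_rot'],'F',F,s['ft_torque'],s['opening'])
p=ld('s'+k)['pixels'][:,:,::-1]; w=d['pixels'][:,:,::-1]
a=cv2.resize(p[145:245,280:390],(440,400),interpolation=cv2.INTER_CUBIC)
b=cv2.resize(w[100:350,240:560],(350,400) if 0 else (350,273),interpolation=cv2.INTER_CUBIC)
o=np.zeros((400,790,3),np.uint8);o[:,:440]=a;o[:273,440:]=b;cv2.imwrite('pics/l%s.png'%k,o)
E
python3 look.py 9
```

```text
9.65 [0.5280174  0.13596475 0.11904513] [ 1.79990274e+02 -2.18717595e-02  2.99536183e+01] F [array([ 0.54731214,  0.49748023, -1.94497797]), array([-0.22938925, -0.12383941, -1.96604186])] [-0.00915555 -0.01650603  0.01862996] 0.024629570280755277
```

View pics/l9.png

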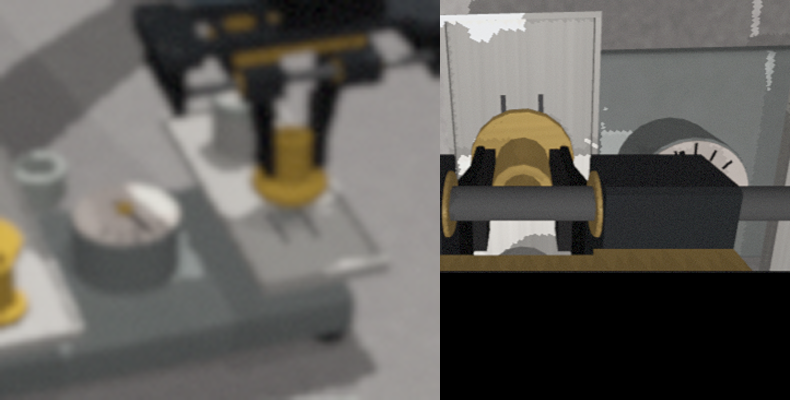

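The force is still only the weight (-2.0 N) and the needle is unchanged, so it seems threaded. Continuing down 8 mm.

Request:
send_rows(motion="0 0 -0.002 0 0 0 0.1;0 0 -0.004 0 0 0 0.1;0 0 -0.006 0 0 0 0.1;0 0 -0.008 0 0 0 0.1;0 0 -0.008 0 0 0 0.1;0 0 -0.008 0 0 0 0.1")

```text
time_s: 10.4
tool_pos: [0.5279, 0.136, 0.1109]
tcp_rot: [180.0, -0.0, 30.0]
contact_force: [0.0, 0.1, -2.2]
opening: 0.0248
```

```bash
python3 look.py 10
```

```text
10.5 [0.52794791 0.1359316  0.11096743] [ 1.79991987e+02 -1.15042559e-02  2.99541074e+01] F [array([-0.74395784, -0.47947047, -1.72309565]), array([ 0.22306188,  0.150396  , -2.51209289])] [-0.01856692 -0.09082862  0.0421105 ] 0.02489915930282179
```

View pics/l10.png

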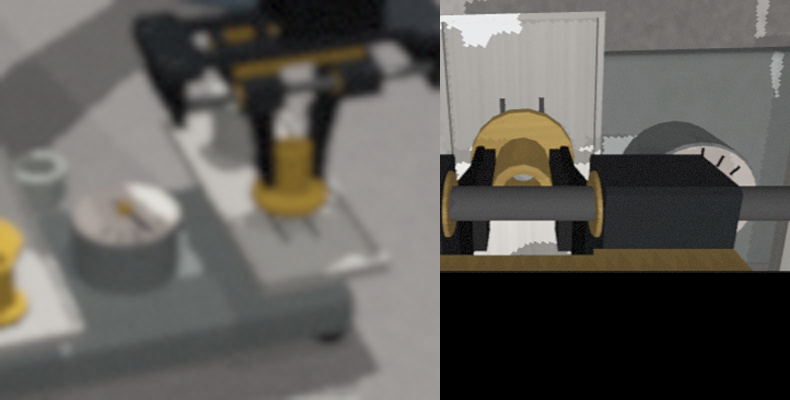

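View pics/w10.png

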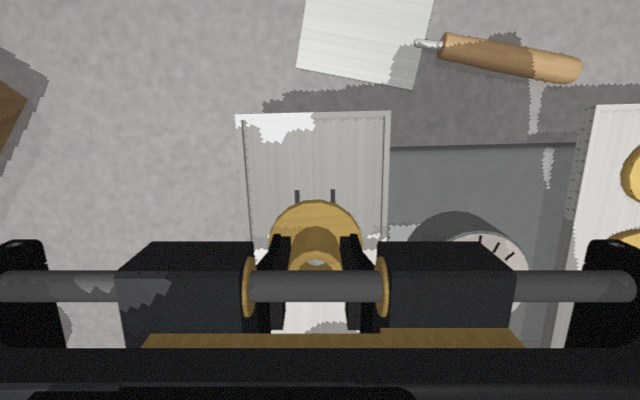

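The post top now shows in the hub's bore (317,264), so it is threaded. Continuing slowly to floor contact.

Request:
send_rows(motion="0 0 -0.002 0 0 0 0.1;0 0 -0.004 0 0 0 0.1;0 0 -0.006 0 0 0 0.1;0 0 -0.008 0 0 0 0.1;0 0 -0.01 0 0 0 0.1;0 0 -0.012 0 0 0 0.1;0 0 -0.014 0 0 0 0.1;0 0 -0.014 0 0 0 0.1")

```text
time_s: 11.5
tool_pos: [0.5278, 0.1359, 0.0967]
tcp_rot: [-180.0, 0.0, 30.0]
contact_force: [-1.4, 0.5, -1.0]
opening: 0.0247
```

Request:
send_rows(motion="0 0 -0.001 0 0 0 0.1;0 0 -0.002 0 0 0 0.1;0 0 -0.003 0 0 0 0.1;0 0 -0.004 0 0 0 0.1;0 0 -0.005 0 0 0 0.1;0 0 -0.005 0 0 0 0.1;0 0 -0.005 0 0 0 0.1")

```text
time_s: 12.38
tool_pos: [0.5279, 0.1359, 0.092]
tcp_rot: [180.0, -0.0, 30.0]
contact_force: [-0.6, -1.0, -1.7]
opening: 0.0249
```

```bash
python3 look.py 11
```

```text
12.475 [0.52794084 0.13589455 0.09194558] [ 1.79992023e+02 -8.14139153e-03  2.99498940e+01] F [array([ 0.41862024,  0.45966186, -0.52685007]), array([-0.3731595 , -0.08282155, -0.86861685])] [-0.00346686  0.01809779 -0.03029588] 0.024913223552618238
```

View pics/l11.png

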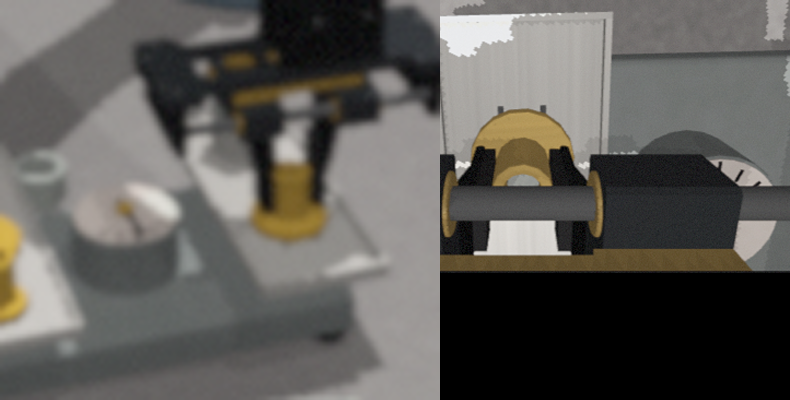

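View pics/w11.png

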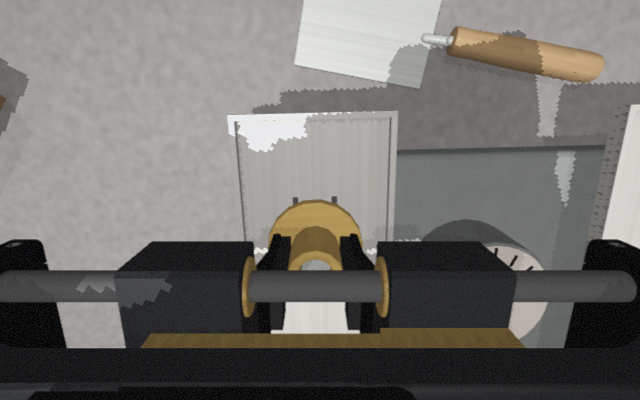

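The needle has swung nearly level and Fz has dropped to about -0.7 N, so the weight is on the floor. I'll lower 1 mm more, then open slowly, keeping the opening small enough to stay clear.

Request:
send_rows(motion="0 0 -0.001 0 0 0 0.1;0 0 -0.001 0 0 0 0.1;0 0 -0.001 0 0 0 0.4;0 0 -0.001 0 0 0 0.8;0 0 -0.001 0 0 0 1;0 0 -0.001 0 0 0 1;0 0 -0.001 0 0 0 1;0 0 -0.001 0 0 0 1", newtons=5)

```text
time_s: 13.48
tool_pos: [0.5279, 0.1359, 0.0909]
tcp_rot: [180.0, -0.0, 30.0]
contact_force: [-0.7, 0.7, -0.1]
opening: 0.0767
```

Request:
send_rows(motion="0 0 0.01 0 0 0 1;0 0 0.04 0 0 0 1;0 0 0.09 0 0 0 1;-0.08 -0.045 0.12 0 0 0 1;-0.08 -0.045 0.12 0 0 0 1;-0.08 -0.045 0.12 0 0 0 1;-0.08 -0.045 0.12 0 0 0 1;-0.08 -0.045 0.12 0 0 0 1")

```text
time_s: 14.48
tool_pos: [0.4485, 0.0916, 0.2108]
tcp_rot: [-180.0, -0.0, 30.0]
contact_force: [0.2, 0.4, 0.6]
opening: 0.0869
```

```bash
python3 look.py 12
```

```text
14.575 [0.4482766  0.09147477 0.21053089] [-1.79939470e+02  1.36181522e-02  2.99989395e+01] F [array([1.02778953, 0.44269149, 0.71980965]), array([-0.09616475, -0.27135728, -0.30531505])] [-0.03671014  0.01855076 -0.022091  ] 0.08689134132083813
```

View pics/l12.png

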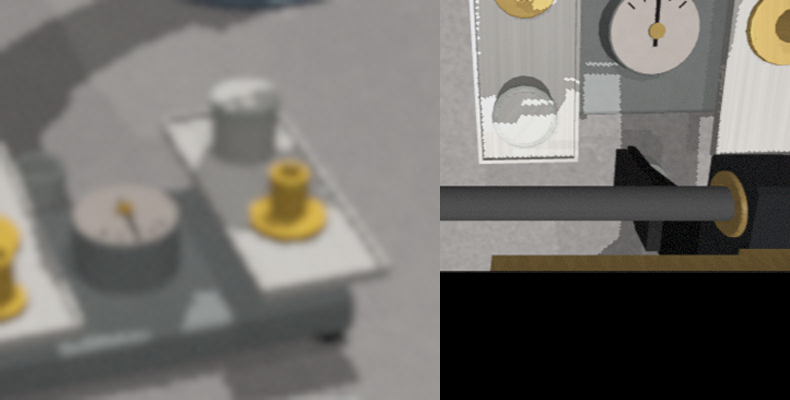

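View pics/w12.png

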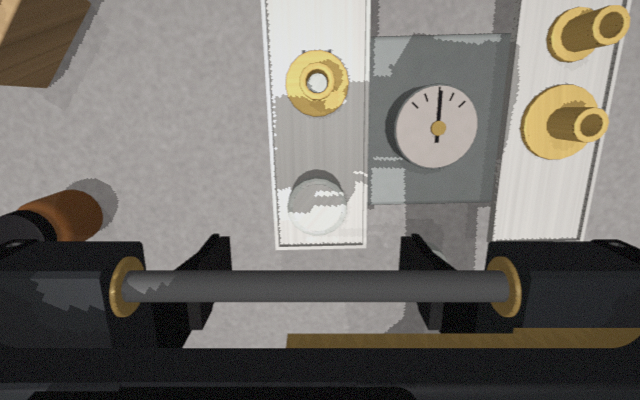

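The needle lies on the long mark, and the medium weight sits around the post at (317,82). I'll check seating height and the needle angle numerically.

```bash
python3 - <<'E'
from h import *
d=ld('w12');p=d['pixels'][:,:,::-1]
o=np.zeros((480,800,3),np.uint8)
o[:480,:400]=cv2.resize(p[40:128,282:355],(400,480),interpolation=cv2.INTER_CUBIC)
o[:480,400:]=cv2.resize(p[76:176,386:486],(400,480),interpolation=cv2.INTER_CUBIC)
cv2.imwrite('pics/w12z.png',o)
h=cv2.cvtColor(d['pixels'],cv2.COLOR_RGB2HSV); g=cv2.inRange(h,(15,60,40),(32,255,255)); g[:,:275]=0;g[:,360:]=0;g[130:]=0
x,y,w,hh=cv2.boundingRect(g);print(x,y,w,hh)
for z in (.075,.083,.091): print(z,np.linalg.norm(ray(d,(x,y+hh/2),z)-ray(d,(x+w,y+hh/2),z)))
E
```

```text
286 50 63 67
0.075 0.05215903269050096
0.083 0.05075761125726955
0.091 0.04935618982403807
```

View pics/w12z.png

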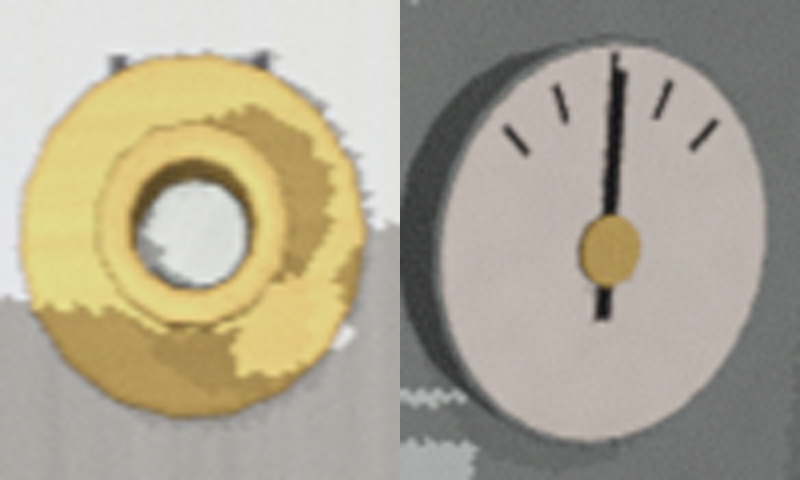

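```bash
python3 -c "
from cell import bot
print(bot.state()['time_s'],bot.sign_off())"
```

```text
the job is handed in; nothing more can be done
14.575 None
```

I moved weight_medium (210 g) from the weight pan onto the post on the load pan, seated it on the floor, released it and backed off. The job was handed in at 14.6 s.

- **Choice of weight:** the needle started at about 0.65 rad, meaning about 215 g had to cross, and 210 g was the nearest weight. When I lifted it the needle fell to about half, as expected.
- **Threading:** the weight went over the post on the first try. The readings I took on the way down showed no clear push from the post. Fz then fell from about -2 N (the weight's own load) to about 0 N as it settled on the floor.
- **Final checks:** in the last close view:
  - The needle lies on the long mark, within about 1–2°.
  - The post shows in the bore.
  - The flange's apparent size fits a weight seated on the floor. That size check is only good to several mm in height.
  - The other two weights and the tin on the load pan stand in place.
- **Disagreements and gaps:** the wrist camera disagreed with the tool position by about 1–2 mm, so I aimed relative to the held weight. I did not compare the bystanders before and after, but none showed as moved in the pictures I took. I also took no further picture after handing in.

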